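Fetch a forked clamp from the tilt-out bin for the setup tray

TASK

Tip the bin in the grey cabinet fully out by its loop handle, take the forked clamp out of it and lay it flat in the empty recess of the black foam tray (either way round, either face up). Then push the bin fully shut again, leaving the other two parts in their own compartments and the mug and the wrench alone.

Things in the scene. Friction and masses are not known exactly. Their poses are not given: they have to be found in the camera images.
- cabinet: Fixed grey sheet-metal cabinet on the table, 130 deep x 436 wide x 210 mm high, open at the front. Origin on the table under the hinge line at mid width; its x points away from the front into the cabinet (the front faces the robot), y along its width, z up. Its roof covers the bin when shut.
- bin (a joint): Tilt-out blue bin in the cabinet front: a bottom-hinged panel (408 wide x 163 high x 8 mm) with three open pockets on its inner side. 0 = shut, panel upright; 1.25 rad = fully out, panel leaning toward the robot, 18 deg above level, inner face up. The hinge has friction and damping; past about 0.3 rad its weight slowly carries it open, nearly shut it stays shut.
- bin_hinge (a point): Middle of the bin's hinge line, 35 mm above the table, at the panel's inner face; turns with the bin; hinge axis = cabinet y. Pockets lie 134 mm apart along y (one at mid width), each 128 wide inside and 56 mm deep from the panel. The pocket floor starts 30 mm from the hinge and slopes up 10 deg away from the panel; there is no back wall; dividers (6 mm thick) reach 130 mm from the hinge.
- bin_bar (a point): Middle of the grip bar of the bin's loop handle: round steel bar, 12 mm diameter, 140 mm long along the cabinet's y, standing 50 mm above the panel's top edge on two legs (clear opening 44 mm high, 128 mm wide). 215 mm from the hinge; shut, it is 250 mm above the table and 40 mm above the cabinet roof. The bar can turn between the fingers.
- fork: The forked clamp: aluminium bar 110 long x 44 wide x 24 mm thick, with an 18 mm wide, 65 mm long slot open at one end. Origin at mid width of the solid end on the panel-side face; z along the length to the slotted end, y across, x through the thickness. Starts standing on its solid end in a pocket; lies on the sloping panel, slotted end to the robot, when the bin is out.
- fork_mid (a point): Centre of the forked clamp (axes as fork): 12 mm under either broad face, 55 mm from either end.
- step_block: Plain aluminium step block, 90 long x 44 wide, with four steps 40, 32, 24 and 16 mm thick. Origin at the middle of its thick end on the panel side, z along the length, x through the thickness. Stands in another pocket; to be left there.
- angle: Plain aluminium angle (L section), 100 long, legs 48 and 40 mm, 8 mm thick. Origin at one end on the panel-side leg, z along the length. Stands in another pocket; to be left there.
- tray: Fixed two-layer foam tray, black with a grey bottom layer that shows in the recesses, 200 (x) x 170 (y) x 32 mm high. Origin under its centre, z up. It has two recesses along x: a narrow one (y = +59 mm) already filled by a threaded stud, and the empty one for the clamp.
- recess (a point): Centre of the floor of the empty recess: 124 mm long along the tray's x, 58 mm wide along its y, 18 mm deep, floor 14 mm above the table, with finger notches at the middle of both long sides (64 mm long, the opening there is 104 mm across). Axes as the tray's.
- mug: Yellow mug, 80 mm across, 95 mm high, origin under its centre; a bystander.
- wrench: Steel wrench 180 mm long, lying on the table, handle to its -x; a bystander.

How it is judged:
By the outcome, as a careful person would: the job done as asked, in the order asked, and still so for the second after the job is handed in, with the robot touching nothing.
It also fails if it takes over 72 s, if anything falls off the work surface, if the arm or the gripper's body presses on something with over 40 N, if the wrist force passes 120 N, or if a joint passes its speed limit or range.

ROBOT

A 6-joint arm with a two-finger parallel gripper is mounted at the origin on the work surface. World frame = base frame: x ahead of the robot, y to its left, z up, the work surface at z = 0. Lengths are in m, angles in rad, forces in N, time in s.
With the tool pointing down it reaches from about 0.25 to 0.725 m from the base axis. Payload 4 kg.
Tool frame: the origin (TCP) lies between the finger pads; the fingertips stand 11 mm ahead of it and the grasp point (between the pads) lies 8 mm behind it (bot.tip_extent is the distance from the TCP to the fingertips, in m); z points along the fingers, y is the line along which they close (so a half turn about z gives the same grasp; the last joint's range is limited). The gripper opens to 85 mm and grips with 20 to 120 N. Pads are 22 mm wide; open, the fingers measure 114 mm over their backs; the gripper's body (76 mm by 85 mm) begins 54 mm behind the grasp point. The pads swing forward as they close: fully open they stand 13 mm farther back than shut.
Start: joints at [1.28, 0.241, 0.005, 1.335, 0, 1.571], TCP at [0.143, 0.479, 0.242] pointing down, gripper open.
Joint ranges: [-2.72, 2.72], [-1.05, 1.87], [-1.09, 1.28], [-1.99, 2.15], [-1.42, 1.44], [-3.14, 3.14]. Speed limits (rad/s): [2.79, 2.79, 3.14, 3.14, 3.14, 3.14].

INTERFACE

Orientations are given as a unit quaternion [x, y, z, w].
In Python, from workcell import bot gives the robot as it stands. The module is installed in compiled form; this text tells all that it offers.
- The arm moves only by the tool drive_tool, never from a script. Its argument "rows" is a list of rows, each an object of numbers: "dx", "dy", "dz": the shift along the tool's x, y, z in units of 50 mm (1.0 is 50 mm); "wx", "wy", "wz": the turn, a rotation vector about the tool's x, y, z in units of 5 degrees (1.0 is 5 degrees); "hand": the finger opening in mm, from 0 to 85.4. A call has 1 to 20 rows; each row is the pose to reach, as a shift and turn from the pose commanded when the call began, along the tool's axes at that moment; what a row does not reach only later rows make up. A row lasts 1/10 s, in which the tool goes at most 50 mm and 8.59 degrees, less where a joint would pass 70% of its speed; a pose out of reach is approached as far as the arm can. A call with a gripper value outside its range is refused whole. The fingers move at their own pace and stop on an object; the grip force is fixed at half the most. Time passes only in rows, so rows that repeat a pose let the fingers close. It gives the time, the measured TCP pose, the force, the opening and the grip force at its end, in the units of the state.
- bot.get_obs(): the state, without advancing time (a new reading comes with each control period).
- bot.camera(name): name is "scene" or "top"; returns the picture (420x560x3 uint8, red, green, blue); there is no depth.
- bot.get_calibration(name): a dict with "vfov" (degrees; the focal length in pixels is half the picture's height over the tangent of half this angle, whatever the lens; pixels are square), "cx", "cy" (the principal point, pixels), "origin" and "rotation" of the camera in the world. Camera axes: x right, y up, looking along -z (the intrinsics and any distortion apply to the point x, -y, -z); pixel columns grow to the right and rows downward; lengths in m; the calibration is good to about 2 mm. A picture is of the moment at which its call begins. get_calibration takes no time and is no camera call.
- bot.job_done(): hands the job in; it is judged then, once.
Trained networks look in the newest picture that a camera, given by its name, has taken for a name from the list of things; names that differ only in an ending like _2 or _b are one class to them, and where a whole thing is asked for, a point or a joint stands for the part that bears it (a point fixed in the world has none). Each returns a list of dicts, best first, with "score" (0 to 1); they miss things now and then, are a little off and sometimes report something else, mostly with a low value. They report only what shows in the picture. A call takes as long as a camera call.
- bot.look_for(camera, thing): "extent" ([centre column, centre row, width, height] in pixels, round what is visible of it).
- bot.outline_of(camera, thing): "region" (420x560 bool, what is visible of it) and "extent" ([centre column, centre row, width, height] in pixels, round what is visible of it).
The state is a dict: "clock": time; "joint_pos": joint angles; "joint_vel": joint speeds; "tau": joint torques, N m; "eef_pos": TCP position; "tool_rot": TCP orientation; "ft_force": force on the tool from outside, world axes, zero at the start; "ft_torque": the same for the moment, N m; "grip_width": finger opening in m; "grasp_force": force on a finger pad.
Only numpy, scipy, OpenCV 4.12 (cv2) and the standard library are available. Lean on these libraries where they do the work, as an engineer would, in place of code of your own. Each camera call takes 0.05 s, during which the arm holds its last target. There are 200 camera calls.

## Working session

There is one attempt and no reset: what is moved stays moved. The work goes in short steps, Python scripts to look and compute and a tool call to move; the robot and the scene stay as the last step left them, time stands still between calls to the robot, and variables do not carry over. Pictures are saved under pics/ and viewed, at most 10 in all, crops included, and the job is handed in when it is done.

Besides the shell and the picture viewer there is one more tool, called after "Emit:" in YAML: its name, and indented under it one key for each argument. drive_tool: Moves the arm, as the interface text tells. Its arguments: {"type":"object","properties":{"rows":{"type":"array","items":{"type":"object","properties":{"dx":{"type":"number"},"dy":{"type":"number"},"dz":{"type":"number"},"wx":{"type":"number"},"wy":{"type":"number"},"wz":{"type":"number"},"hand":{"type":"number"}}}}},"required":["rows"]}

```bash
mkdir -p pics; ls; python3 - <<'E'
from workcell import bot
import cv2, numpy as np
for n in("scene","top"):
    im=bot.camera(n); cv2.imwrite(f"pics/{n}0.png",im[:,:,::-1])
    c=bot.get_calibration(n); print(n,c)
    for t in["cabinet","bin","bin_bar","fork","step_block","angle","tray","mug","wrench"]:
        r=bot.look_for(n,t); print(t,[(round(d["score"],2),np.round(d["extent"]).tolist()) for d in r[:2]])
o=bot.get_obs();print(o)
E
```

```text
pics
scene {'vfov': 44.8557434830401, 'cx': 273.56882335931965, 'cy': 207.47607781047913, 'origin': array([0.2139669 , 0.23658145, 1.34691331]), 'rotation': array([-0.10036788,  0.15259096,  0.81009092, -0.55713104])}
cabinet [(0.76, [211.0, 201.0, 185.0, 133.0])]
bin [(0.75, [221.0, 225.0, 154.0, 86.0])]
bin_bar [(0.67, [222.0, 226.0, 159.0, 86.0])]
fork [(0.55, [220.0, 228.0, 160.0, 81.0])]
step_block []
angle []
tray [(0.67, [430.0, 220.0, 86.0, 77.0])]
mug [(0.9, [356.0, 159.0, 33.0, 43.0])]
wrench [(0.93, [133.0, 329.0, 31.0, 56.0])]
top {'vfov': 45.06874056507691, 'cx': 277.60156171097134, 'cy': 217.91632937888826, 'origin': array([0.38051332, 0.06599544, 1.39683064]), 'rotation': array([-0.07289124,  0.06722047,  0.70561149, -0.70162718])}
cabinet [(0.74, [385.0, 192.0, 38.0, 49.0]), (0.71, [226.0, 189.0, 181.0, 77.0])]
bin [(0.61, [228.0, 212.0, 166.0, 29.0])]
bin_bar [(0.66, [227.0, 213.0, 174.0, 26.0])]
fork [(0.63, [178.0, 207.0, 16.0, 6.0])]
step_block [(0.41, [290.0, 202.0, 1.0, 1.0])]
angle []
tray [(0.66, [434.0, 272.0, 69.0, 84.0])]
mug [(0.81, [388.0, 193.0, 37.0, 50.0]), (0.75, [227.0, 213.0, 178.0, 26.0])]
wrench [(0.77, [122.0, 275.0, 15.0, 67.0]), (0.16, [228.0, 213.0, 169.0, 26.0])]
{'clock': 1.0, 'joint_pos': array([ 1.28001645e+00,  2.40595924e-01,  5.05138444e-03,  1.33517334e+00,
       -2.67288198e-05,  1.57079198e+00]), 'joint_vel': array([-1.01418902e-03, -1.12067188e-03,  1.55881338e-03,  1.08780569e-05,
       -1.26421742e-03, -1.53238417e-04]), 'tau': array([ 3.70866201e-04, -3.72211862e+01,  2.52699190e+01,  1.22848414e-03,
       -1.73163285e-04, -4.44631894e-06]), 'eef_pos': array([0.14336712, 0.47904114, 0.24232816]), 'tool_rot': array([1.44876118e-01, 9.89449801e-01, 3.68713799e-05, 1.89058228e-05]), 'ft_force': array([ 0.39283024, -0.46825475,  0.42359249]), 'ft_torque': array([-0.02496003, -0.00590919, -0.02491677]), 'grasp_force': 0.0, 'grip_width': 0.08525146781098064}
```

```bash
python3 - <<'E'
import cv2,numpy as np
a=cv2.imread("pics/scene0.png");b=cv2.imread("pics/top0.png")
cv2.imwrite("pics/s.png",cv2.resize(a[100:400,90:490],(800,600),interpolation=cv2.INTER_CUBIC))
cv2.imwrite("pics/t.png",cv2.resize(b[100:400,90:490],(800,600),interpolation=cv2.INTER_CUBIC))
E
```

```text
(no output)
```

View pics/s.png

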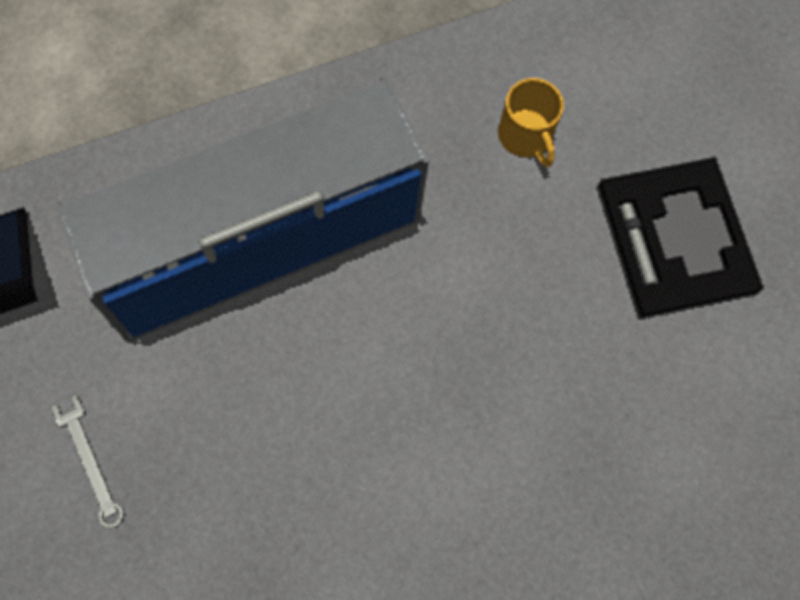

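View pics/t.png

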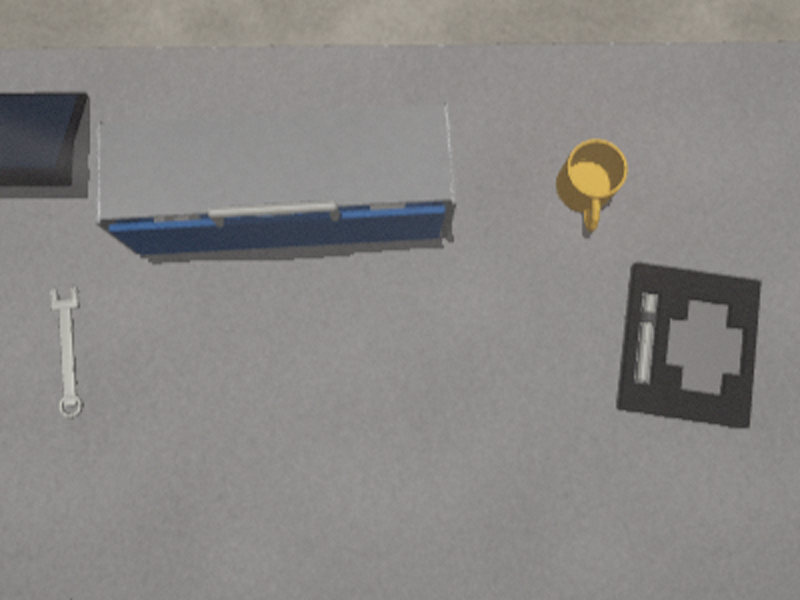

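The pictures show the bar (scene crop 203,243–321,197; top crop 211,214–336,209), the tray at right with its recess outlined, and two prong tips in the left pocket (top crop ~176,216), so the fork is there. I'll measure these now.

```bash
cat > h.py <<'E'
from workcell import bot
import numpy as np, cv2
from scipy.spatial.transform import Rotation as R
cal={n:bot.get_calibration(n) for n in("scene","top")}
def ray(n,p):
    c=cal[n]; f=210/np.tan(np.radians(c["vfov"]/2))
    d=np.array([(p[0]-c["cx"])/f,-(p[1]-c["cy"])/f,-1]); return np.array(c["origin"]),R.from_quat(c["rotation"]).apply(d)
def onz(n,p,z):
    o,d=ray(n,p); return o+d*(z-o[2])/d[2]
def proj(n,X):
    c=cal[n]; f=210/np.tan(np.radians(c["vfov"]/2))
    q=R.from_quat(c["rotation"]).inv().apply(np.atleast_2d(X)-c["origin"])
    return np.c_[c["cx"]+f*q[:,0]/-q[:,2], c["cy"]-f*q[:,1]/-q[:,2]]
full=lambda p:(90+p[0]/2-.25,100+p[1]/2-.25)
E
python3 - <<'E'
from h import *
np.set_printoptions(precision=4,suppress=True)
print("tcp",proj("top",[.143,.479,.242]),proj("scene",[.143,.479,.242]),"base",proj("top",[0,0,0]))
for n,P in dict(top=[(211,214),(336,209)],scene=[(203,243),(321,197)]).items():
    q=[onz(n,full(p),.25) for p in P]; print(n,"bar",q,np.linalg.norm(q[0]-q[1]), sum(q)/2)
for n,P in dict(top=[(98,221),(454,202),(446,105)],scene=[(91,293),(427,161),(384,80)]).items():
    q=[onz(n,full(p),.21) for p in P]; print(n,"roof",q,np.linalg.norm(q[0]-q[1]))
for n,P in dict(top=[(634,263),(760,281),(748,428),(618,410)],scene=[(599,185),(715,158),(762,288),(640,318)]).items():
    q=[onz(n,full(p),.032) for p in P]; print(n,"tray",q,sum(q)/4,np.linalg.norm(q[0]-q[1]),np.linalg.norm(q[1]-q[2]))
for n,P in dict(top=[(688,300),(730,304),(723,396),(682,391),(670,332),(742,347)],).items():
    q=[onz(n,full(p),.014) for p in P]; print(n,"rec",q)
E
```

```text
tcp [[ 90.6646 433.3052]] [[164.5026 488.9477]] base [[308.7983 471.4007]]
top bar [array([0.6389, 0.266 , 0.25  ]), array([0.6439, 0.1207, 0.25  ])] 0.1454298921334981 [0.6414 0.1933 0.25  ]
scene bar [array([0.6405, 0.2652, 0.25  ]), array([0.6457, 0.1199, 0.25  ])] 0.14540314155127568 [0.6431 0.1925 0.25  ]
top roof [array([0.6402, 0.4088, 0.21  ]), array([ 0.6608, -0.0194,  0.21  ]), array([ 0.7831, -0.0121,  0.21  ])] 0.428775930185231
scene roof [array([0.6436, 0.4063, 0.21  ]), array([ 0.6599, -0.0218,  0.21  ]), array([ 0.7828, -0.0134,  0.21  ])] 0.4283703272186754
top tray [array([ 0.6156, -0.2761,  0.032 ]), array([ 0.5897, -0.4456,  0.032 ]), array([ 0.3936, -0.4142,  0.032 ]), array([ 0.4179, -0.244 ,  0.032 ])] [ 0.5042 -0.345   0.032 ] 0.17143491810804923 0.1986139916973722
scene tray [array([ 0.6096, -0.274 ,  0.032 ]), array([ 0.5885, -0.4462,  0.032 ]), array([ 0.3946, -0.4145,  0.032 ]), array([ 0.416 , -0.2414,  0.032 ])] [ 0.5022 -0.344   0.032 ] 0.17350833659365072 0.1964412347922499
top rec [array([ 0.5667, -0.3517,  0.014 ]), array([ 0.5609, -0.4088,  0.014 ]), array([ 0.4363, -0.3902,  0.014 ]), array([ 0.4432, -0.3356,  0.014 ]), array([ 0.5229, -0.3244,  0.014 ]), array([ 0.502 , -0.4207,  0.014 ])]
```

```bash
cat >> h.py <<'E'
def Rd(a):  # tool down, tool y heading a
    c,s=np.cos(a),np.sin(a); return R.from_matrix(np.array([[-s,c,0],[c,s,0],[0,0,-1.]]))
def delta(P,Q,P0=None,Q0=None):
    o=bot.get_obs(); P0=o["eef_pos"] if P0 is None else P0; Q0=R.from_quat(o["tool_rot"]) if Q0 is None else Q0
    d=Q0.inv().apply(np.array(P)-P0)/.05; w=np.degrees((Q0.inv()*Q).as_rotvec())/5
    print(np.round(np.r_[d,w],2).tolist())
E
python3 -c "
from h import *
delta([.642,.193,.31],Rd(.04))"
```

```text
[-11.19, -2.62, -1.35, 0.0, -0.0, 14.21]
```

Emit:
drive_tool:
  rows:
    - {"dx":-0.5,"dy":-0.1,"dz":-1,"wz":0.5,"hand":85}
    - {"dx":-1.3,"dy":-0.3,"dz":-1.35,"wz":1.5,"hand":85}
    - {"dx":-2.2,"dy":-0.5,"dz":-1.35,"wz":3,"hand":85}
    - {"dx":-3.1,"dy":-0.7,"dz":-1.35,"wz":4.5,"hand":85}
    - {"dx":-4,"dy":-0.9,"dz":-1.35,"wz":6,"hand":85}
    - {"dx":-4.9,"dy":-1.1,"dz":-1.35,"wz":7.5,"hand":85}
    - {"dx":-5.8,"dy":-1.35,"dz":-1.35,"wz":9,"hand":85}
    - {"dx":-6.7,"dy":-1.55,"dz":-1.35,"wz":10.5,"hand":85}
    - {"dx":-7.6,"dy":-1.75,"dz":-1.35,"wz":12,"hand":85}
    - {"dx":-8.5,"dy":-2,"dz":-1.35,"wz":13.2,"hand":85}
    - {"dx":-9.4,"dy":-2.2,"dz":-1.35,"wz":14,"hand":85}
    - {"dx":-10.2,"dy":-2.4,"dz":-1.35,"wz":14.21,"hand":85}
    - {"dx":-10.8,"dy":-2.55,"dz":-1.35,"wz":14.21,"hand":85}
    - {"dx":-11.1,"dy":-2.62,"dz":-1.35,"wz":14.21,"hand":85}
    - {"dx":-11.19,"dy":-2.62,"dz":-1.35,"wz":14.21,"hand":85}
    - {"dx":-11.19,"dy":-2.62,"dz":-1.35,"wz":14.21,"hand":85}
    - {"dx":-11.19,"dy":-2.62,"dz":-1.35,"wz":14.21,"hand":85}

```text
invalid input at $.rows[0]: expected keys dx, dy, dz, wx, wy, wz, hand
```

Emit:
drive_tool:
  rows:
    - {"dx":-0.5,"dy":-0.1,"dz":-1,"wx":0,"wy":0,"wz":0.5,"hand":85}
    - {"dx":-1.3,"dy":-0.3,"dz":-1.35,"wx":0,"wy":0,"wz":1.5,"hand":85}
    - {"dx":-2.2,"dy":-0.5,"dz":-1.35,"wx":0,"wy":0,"wz":3,"hand":85}
    - {"dx":-3.1,"dy":-0.7,"dz":-1.35,"wx":0,"wy":0,"wz":4.5,"hand":85}
    - {"dx":-4,"dy":-0.9,"dz":-1.35,"wx":0,"wy":0,"wz":6,"hand":85}
    - {"dx":-4.9,"dy":-1.1,"dz":-1.35,"wx":0,"wy":0,"wz":7.5,"hand":85}
    - {"dx":-5.8,"dy":-1.35,"dz":-1.35,"wx":0,"wy":0,"wz":9,"hand":85}
    - {"dx":-6.7,"dy":-1.55,"dz":-1.35,"wx":0,"wy":0,"wz":10.5,"hand":85}
    - {"dx":-7.6,"dy":-1.75,"dz":-1.35,"wx":0,"wy":0,"wz":12,"hand":85}
    - {"dx":-8.5,"dy":-2,"dz":-1.35,"wx":0,"wy":0,"wz":13.2,"hand":85}
    - {"dx":-9.4,"dy":-2.2,"dz":-1.35,"wx":0,"wy":0,"wz":14,"hand":85}
    - {"dx":-10.2,"dy":-2.4,"dz":-1.35,"wx":0,"wy":0,"wz":14.21,"hand":85}
    - {"dx":-10.8,"dy":-2.55,"dz":-1.35,"wx":0,"wy":0,"wz":14.21,"hand":85}
    - {"dx":-11.19,"dy":-2.62,"dz":-1.35,"wx":0,"wy":0,"wz":14.21,"hand":85}
    - {"dx":-11.19,"dy":-2.62,"dz":-1.35,"wx":0,"wy":0,"wz":14.21,"hand":85}
    - {"dx":-11.19,"dy":-2.62,"dz":-1.35,"wx":0,"wy":0,"wz":14.21,"hand":85}

```text
clock: 2.6
eef_pos: [0.6417, 0.193, 0.3091]
tool_rot: [0.693, 0.721, -0.0, -0.001]
ft_force: [-0.5, -0.0, -0.5]
grip_width: 0.085
grasp_force: 0.0
```

Emit:
drive_tool:
  rows:
    - {"dx":0,"dy":0,"dz":0.35,"wx":0,"wy":0,"wz":0,"hand":85}
    - {"dx":0,"dy":0,"dz":0.7,"wx":0,"wy":0,"wz":0,"hand":70}
    - {"dx":0,"dy":0,"dz":1.05,"wx":0,"wy":0,"wz":0,"hand":50}
    - {"dx":0,"dy":0,"dz":1.25,"wx":0,"wy":0,"wz":0,"hand":40}
    - {"dx":0,"dy":0,"dz":1.34,"wx":0,"wy":0,"wz":0,"hand":30}
    - {"dx":0,"dy":0,"dz":1.34,"wx":0,"wy":0,"wz":0,"hand":25}
    - {"dx":0,"dy":0,"dz":1.34,"wx":0,"wy":0,"wz":0,"hand":20}
    - {"dx":0,"dy":0,"dz":1.34,"wx":0,"wy":0,"wz":0,"hand":16}
    - {"dx":0,"dy":0,"dz":1.34,"wx":0,"wy":0,"wz":0,"hand":10}
    - {"dx":0,"dy":0,"dz":1.34,"wx":0,"wy":0,"wz":0,"hand":5}
    - {"dx":0,"dy":0,"dz":1.34,"wx":0,"wy":0,"wz":0,"hand":5}
    - {"dx":0,"dy":0,"dz":1.34,"wx":0,"wy":0,"wz":0,"hand":5}

```text
clock: 3.8
eef_pos: [0.6425, 0.1935, 0.2442]
tool_rot: [0.693, 0.721, 0.001, 0.001]
ft_force: [2.7, 0.9, 6.1]
grip_width: 0.0099
grasp_force: 58.8
```

Emit:
drive_tool:
  rows:
    - {"dx":0,"dy":-0.13,"dz":0.0,"wx":0,"wy":0,"wz":0,"hand":5}
    - {"dx":0,"dy":-0.26,"dz":0.01,"wx":0,"wy":0,"wz":0,"hand":5}
    - {"dx":0,"dy":-0.43,"dz":0.02,"wx":0,"wy":0,"wz":0,"hand":5}
    - {"dx":0,"dy":-0.6,"dz":0.04,"wx":0,"wy":0,"wz":0,"hand":5}
    - {"dx":0,"dy":-0.77,"dz":0.07,"wx":0,"wy":0,"wz":0,"hand":5}
    - {"dx":0,"dy":-0.94,"dz":0.1,"wx":0,"wy":0,"wz":0,"hand":5}
    - {"dx":0,"dy":-1.1,"dz":0.14,"wx":0,"wy":0,"wz":0,"hand":5}
    - {"dx":0,"dy":-1.27,"dz":0.19,"wx":0,"wy":0,"wz":0,"hand":5}
    - {"dx":0,"dy":-1.27,"dz":0.19,"wx":0,"wy":0,"wz":0,"hand":5}

```text
clock: 4.7
eef_pos: [0.5762, 0.1902, 0.2326]
tool_rot: [0.693, 0.721, -0.002, -0.001]
ft_force: [-1.3, 0.8, 1.9]
grip_width: 0.0097
grasp_force: 60.3
```

Emit:
drive_tool:
  rows:
    - {"dx":0,"dy":-0.24,"dz":0.08,"wx":0,"wy":0,"wz":0,"hand":5}
    - {"dx":0,"dy":-0.56,"dz":0.22,"wx":0,"wy":0,"wz":0,"hand":5}
    - {"dx":0,"dy":-0.87,"dz":0.38,"wx":0,"wy":0,"wz":0,"hand":5}
    - {"dx":0,"dy":-1.16,"dz":0.56,"wx":0,"wy":0,"wz":0,"hand":5}
    - {"dx":0,"dy":-1.43,"dz":0.76,"wx":0,"wy":0,"wz":0,"hand":5}
    - {"dx":0,"dy":-1.69,"dz":0.99,"wx":0,"wy":0,"wz":0,"hand":5}
    - {"dx":0,"dy":-1.93,"dz":1.24,"wx":0,"wy":0,"wz":0,"hand":5}
    - {"dx":0,"dy":-2.15,"dz":1.5,"wx":0,"wy":0,"wz":0,"hand":5}
    - {"dx":0,"dy":-2.35,"dz":1.79,"wx":0,"wy":0,"wz":0,"hand":5}
    - {"dx":0,"dy":-2.48,"dz":2.01,"wx":0,"wy":0,"wz":0,"hand":5}
    - {"dx":0,"dy":-2.6,"dz":2.23,"wx":0,"wy":0,"wz":0,"hand":5}
    - {"dx":0,"dy":-2.71,"dz":2.47,"wx":0,"wy":0,"wz":0,"hand":5}
    - {"dx":0,"dy":-2.77,"dz":2.63,"wx":0,"wy":0,"wz":0,"hand":5}
    - {"dx":0,"dy":-2.81,"dz":2.75,"wx":0,"wy":0,"wz":0,"hand":5}
    - {"dx":0,"dy":-2.81,"dz":2.75,"wx":0,"wy":0,"wz":0,"hand":5}
    - {"dx":0,"dy":-2.81,"dz":2.75,"wx":0,"wy":0,"wz":0,"hand":5}

```text
clock: 6.3
eef_pos: [0.4449, 0.1839, 0.0999]
tool_rot: [0.694, 0.72, 0.004, 0.006]
ft_force: [9.1, -7.5, 15.4]
grip_width: 0.01
grasp_force: 61.0
```

Emit:
drive_tool:
  rows:
    - {"dx":0,"dy":0,"dz":0,"wx":0,"wy":0,"wz":0,"hand":25}
    - {"dx":0,"dy":0,"dz":0,"wx":0,"wy":0,"wz":0,"hand":36}
    - {"dx":0,"dy":0,"dz":0,"wx":0,"wy":0,"wz":0,"hand":36}
    - {"dx":0,"dy":0,"dz":-0.3,"wx":0,"wy":0,"wz":0,"hand":36}
    - {"dx":0,"dy":0,"dz":-0.8,"wx":0,"wy":0,"wz":0,"hand":36}
    - {"dx":0,"dy":0,"dz":-1.5,"wx":0,"wy":0,"wz":0,"hand":40}
    - {"dx":-0.5,"dy":0,"dz":-2.3,"wx":0,"wy":0,"wz":0,"hand":50}
    - {"dx":-1.2,"dy":0,"dz":-3,"wx":0,"wy":0,"wz":0,"hand":60}
    - {"dx":-2.0,"dy":0,"dz":-3.5,"wx":0,"wy":0,"wz":0,"hand":70}
    - {"dx":-2.9,"dy":0,"dz":-4,"wx":0,"wy":0,"wz":0,"hand":70}
    - {"dx":-3.8,"dy":0,"dz":-4,"wx":0,"wy":0,"wz":0,"hand":70}
    - {"dx":-4.7,"dy":0,"dz":-4,"wx":0,"wy":0,"wz":0,"hand":70}
    - {"dx":-5.5,"dy":0,"dz":-4,"wx":0,"wy":0,"wz":0,"hand":70}
    - {"dx":-6,"dy":0,"dz":-4,"wx":0,"wy":0,"wz":0,"hand":70}
    - {"dx":-6,"dy":0,"dz":-4,"wx":0,"wy":0,"wz":0,"hand":70}

```text
clock: 7.8
eef_pos: [0.449, -0.1171, 0.2944]
tool_rot: [0.695, 0.719, -0.001, -0.001]
ft_force: [0.1, -0.5, 0.3]
grip_width: 0.0701
grasp_force: 0.0
```

```bash
python3 - <<'E'
from h import *
for n in("scene","top"):
    im=bot.camera(n); cv2.imwrite(f"pics/{n}1.png",im[:,:,::-1])
    for t in["fork","step_block","angle"]:
        r=bot.outline_of(n,t); print(n,t,[(round(d["score"],2),np.round(d["extent"]).tolist()) for d in r[:2]])
        if t=="fork" and r: np.save(f"{n}fork.npy",r[0]["region"])
a=cv2.imread("pics/top1.png")[150:360,120:340]; b=cv2.imread("pics/scene1.png")[170:380,120:340]
f=lambda x:cv2.resize(x,(400,382)[:2],interpolation=cv2.INTER_CUBIC)
cv2.imwrite("pics/both1.png",np.hstack([f(a),f(b)]))
E
```

```text
scene fork [(0.71, [188.0, 280.0, 34.0, 42.0])]
scene step_block [(0.92, [284.0, 236.0, 30.0, 43.0])]
scene angle [(0.94, [236.0, 260.0, 30.0, 36.0]), (0.25, [418.0, 238.0, 19.0, 48.0])]
top fork [(0.7, [184.0, 250.0, 18.0, 44.0])]
top step_block [(0.69, [288.0, 242.0, 19.0, 36.0])]
top angle []
```

View pics/both1.png

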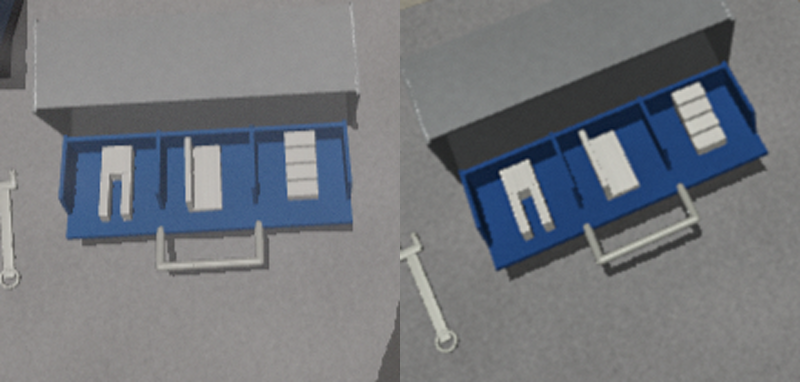

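Bin is fully out; in the top half of the crop the fork has its solid end at (105–132,147) and prong tips at (99–131,~214), clear of the dividers, with the other two parts in their pockets.

```bash
cat >> h.py <<'E'
ca=.04; CX=np.array([np.cos(ca),np.sin(ca),0]); CY=np.array([-np.sin(ca),np.cos(ca),0]); Z=np.array([0,0,1.])
H=np.array([.642,.193,.035]); th=1.25
U=-CX*np.sin(th)+Z*np.cos(th); N=CX*np.cos(th)+Z*np.sin(th)
def onpanel(n,p,h):
    o,d=ray(n,p); X=o+d*((H+N*h-o)@N)/(d@N); return np.array([(X-H)@U,(X-H)@CY])
E
python3 - <<'E'
from h import *
np.set_printoptions(precision=4,suppress=True)
k=220/400
T=lambda p:(120+p[0]*k-.25,150+p[1]*k-.25); S=lambda p:(120+(p[0]-400)*k-.25,170+p[1]*k-.25)
for nm,P,h in[("forktop",[(105,146),(132,148),(98,213),(132,214)],.024),("paneltop",[(66,238),(352,229)],0)]:
    print("top",nm,np.array([onpanel("top",T(p),h) for p in P]).tolist())
for nm,P,h in[("forktop",[(499,169),(529,160),(523,233),(554,223)],.024),("paneltop",[(498,270),(767,154)],0)]:
    print("scene",nm,np.array([onpanel("scene",S(p),h) for p in P]).tolist())
for n in("top","scene"):
    m=np.load(n+"fork.npy"); c=cv2.findContours(m.astype(np.uint8),0,1)[0]; c=max(c,key=len)[:,0]
    q=np.array([onpanel(n,p,.024) for p in c],np.float32); print(n,cv2.minAreaRect(q*1000))
E
```

```text
top forktop [[0.028215548482525003, 0.15164523607255784], [0.033626565437145615, 0.11168248794083184], [0.13564042867412732, 0.1552633286479219], [0.1395860297922865, 0.10703774960577829]]
top paneltop [[0.16121858210171688, 0.2039973752178932], [0.16745606696920506, -0.20231261221060368]]
scene forktop [[0.025364792543058224, 0.15355444589826253], [0.03050377845638517, 0.10980231595344404], [0.13934615434214223, 0.1506980594332752], [0.14364559281402692, 0.10751325863703418]]
scene paneltop [[0.16305588246779815, 0.19965144617216216], [0.15925507846237785, -0.20239914878495163]]
top ((86.15171813964844, 131.9613494873047), (47.357574462890625, 120.82215881347656), 89.57000732421875)
scene ((89.19122314453125, 131.1569366455078), (122.54036712646484, 46.74119567871094), 0.22416286170482635)
```

```bash
python3 - <<'E'
from h import *
print(np.round(bot.get_obs()["joint_pos"],3))
P=H+.074*U+.131*CY+.012*N; print(P); P[2]=.20
for a in(.04+np.pi/2,.04-np.pi/2): delta(P,Rd(a))
E
```

```text
[-0.248  0.152  0.033  1.452  0.     1.281]
[0.57037355 0.32123828 0.06972167]
[8.59, 2.77, 1.92, 0.0, -0.0, -17.98]
[8.59, 2.77, 1.92, -0.0, -0.0, 18.02]
```

Emit:
drive_tool:
  rows:
    - {"dx":0.4,"dy":0.1,"dz":0,"wx":0,"wy":0,"wz":-1,"hand":65}
    - {"dx":1.1,"dy":0.3,"dz":0,"wx":0,"wy":0,"wz":-2.5,"hand":65}
    - {"dx":1.9,"dy":0.6,"dz":0,"wx":0,"wy":0,"wz":-4,"hand":65}
    - {"dx":2.7,"dy":0.9,"dz":0,"wx":0,"wy":0,"wz":-5.5,"hand":65}
    - {"dx":3.5,"dy":1.2,"dz":0,"wx":0,"wy":0,"wz":-7,"hand":65}
    - {"dx":4.3,"dy":1.5,"dz":0,"wx":0,"wy":0,"wz":-8.5,"hand":65}
    - {"dx":5.1,"dy":1.8,"dz":0,"wx":0,"wy":0,"wz":-10,"hand":65}
    - {"dx":5.9,"dy":2.1,"dz":0,"wx":0,"wy":0,"wz":-11.5,"hand":65}
    - {"dx":6.7,"dy":2.4,"dz":0.3,"wx":0,"wy":0,"wz":-13,"hand":65}
    - {"dx":7.5,"dy":2.6,"dz":0.7,"wx":0,"wy":0,"wz":-14.5,"hand":65}
    - {"dx":8.1,"dy":2.77,"dz":1.1,"wx":0,"wy":0,"wz":-16,"hand":65}
    - {"dx":8.5,"dy":2.77,"dz":1.5,"wx":0,"wy":0,"wz":-17.2,"hand":65}
    - {"dx":8.59,"dy":2.77,"dz":1.8,"wx":0,"wy":0,"wz":-17.98,"hand":65}
    - {"dx":8.59,"dy":2.77,"dz":1.92,"wx":0,"wy":0,"wz":-17.98,"hand":65}
    - {"dx":8.59,"dy":2.77,"dz":1.92,"wx":0,"wy":0,"wz":-17.98,"hand":65}

```text
clock: 9.7
eef_pos: [0.5702, 0.3199, 0.1987]
tool_rot: [-0.019, 1.0, -0.001, -0.001]
ft_force: [0.7, -0.0, 0.6]
grip_width: 0.0649
grasp_force: 0.0
```

```bash
python3 - <<'E'
from h import *
o=bot.get_obs(); print(o["joint_pos"].round(2))
delta([.5704,.3212,.077],Rd(.04+np.pi/2))
E
```

```text
[ 0.51  0.58  0.4   1.39 -0.    0.47]
[-0.01, 0.03, 2.43, -0.02, -0.03, -0.03]
```

Descend, gently at the end.

Emit:
drive_tool:
  rows:
    - {"dx":0,"dy":0,"dz":0.4,"wx":0,"wy":0,"wz":0,"hand":65}
    - {"dx":0,"dy":0.02,"dz":0.9,"wx":0,"wy":0,"wz":0,"hand":65}
    - {"dx":0,"dy":0.02,"dz":1.4,"wx":0,"wy":0,"wz":0,"hand":65}
    - {"dx":0,"dy":0.02,"dz":1.8,"wx":0,"wy":0,"wz":0,"hand":65}
    - {"dx":0,"dy":0.02,"dz":2.1,"wx":0,"wy":0,"wz":0,"hand":65}
    - {"dx":0,"dy":0.02,"dz":2.25,"wx":0,"wy":0,"wz":0,"hand":65}
    - {"dx":0,"dy":0.02,"dz":2.35,"wx":0,"wy":0,"wz":0,"hand":65}
    - {"dx":0,"dy":0.02,"dz":2.42,"wx":0,"wy":0,"wz":0,"hand":65}
    - {"dx":0,"dy":0.02,"dz":2.42,"wx":0,"wy":0,"wz":0,"hand":60}

```text
clock: 10.6
eef_pos: [0.5719, 0.3212, 0.0799]
tool_rot: [-0.019, 1.0, 0.001, 0.001]
ft_force: [0.0, 0.7, 0.3]
grip_width: 0.0602
grasp_force: 0.0
```

Emit:
drive_tool:
  rows:
    - {"dx":0,"dy":0,"dz":0.03,"wx":0,"wy":0,"wz":0,"hand":55}
    - {"dx":0,"dy":0,"dz":0.05,"wx":0,"wy":0,"wz":0,"hand":50}
    - {"dx":0,"dy":0,"dz":0.05,"wx":0,"wy":0,"wz":0,"hand":46}
    - {"dx":0,"dy":0,"dz":0.05,"wx":0,"wy":0,"wz":0,"hand":40}
    - {"dx":0,"dy":0,"dz":0.05,"wx":0,"wy":0,"wz":0,"hand":36}
    - {"dx":0,"dy":0,"dz":0.05,"wx":0,"wy":0,"wz":0,"hand":36}
    - {"dx":0,"dy":0,"dz":0.05,"wx":0,"wy":0,"wz":0,"hand":36}

```text
clock: 11.3
eef_pos: [0.5712, 0.322, 0.0772]
tool_rot: [-0.019, 1.0, 0.001, 0.0]
ft_force: [-2.6, 3.9, 5.5]
grip_width: 0.0429
grasp_force: 62.7
```

Emit:
drive_tool:
  rows:
    - {"dx":0,"dy":0,"dz":-0.1,"wx":0,"wy":0,"wz":0,"hand":36}
    - {"dx":0,"dy":0,"dz":-0.3,"wx":0,"wy":0,"wz":0,"hand":36}
    - {"dx":0,"dy":0,"dz":-0.7,"wx":0,"wy":0,"wz":0,"hand":36}
    - {"dx":0,"dy":0,"dz":-1.2,"wx":0,"wy":0,"wz":0,"hand":36}
    - {"dx":0,"dy":0,"dz":-1.8,"wx":0,"wy":0,"wz":0,"hand":36}
    - {"dx":0,"dy":0,"dz":-2.4,"wx":0,"wy":0,"wz":0,"hand":36}
    - {"dx":0,"dy":0,"dz":-3.0,"wx":0,"wy":0,"wz":0,"hand":36}
    - {"dx":0,"dy":0,"dz":-3.6,"wx":0,"wy":0,"wz":0,"hand":36}
    - {"dx":0,"dy":0,"dz":-4.1,"wx":0,"wy":0,"wz":0,"hand":36}
    - {"dx":0,"dy":0,"dz":-4.3,"wx":0,"wy":0,"wz":0,"hand":36}

```text
clock: 12.3
eef_pos: [0.572, 0.3205, 0.2944]
tool_rot: [-0.019, 1.0, 0.0, 0.002]
ft_force: [1.1, 0.4, -2.7]
grip_width: 0.0427
grasp_force: 61.9
```

```bash
cat >> h.py <<'E'
fm=H+U*.0845+N*.012+CY*.131
off=(Rd(.04+np.pi/2).inv().apply(fm-np.array([.5712,.322,.0772]))); off[1]=0  # fork_mid in tool at grasp
def Rt(yaw,ang=th-np.pi/2): # fork level over tray
    return Rd(yaw+np.pi/2)*R.from_euler("y",ang)
E
python3 - <<'E'
from h import *
from scipy.optimize import minimize
g={n:cv2.imread(f"pics/{n}0.png") for n in cal}
c=np.array([[-62,-29],[-32,-29],[-32,-52],[32,-52],[32,-29],[62,-29],[62,29],[32,29],[32,52],[-32,52],[-32,29],[-62,29]])/1e3
K=8
def mask(n,v,s=slice(0,0)):
    R2=np.array([[np.cos(v[2]),-np.sin(v[2])],[np.sin(v[2]),np.cos(v[2])]]); q=c@R2.T+v[:2]; M=[]
    for z in(.014,.032):
        p=(proj(n,np.c_[q,np.full(12,z)])-[370,140])*K
        m=np.zeros((170*K,120*K),np.uint8); cv2.fillPoly(m,[np.round(p).astype(int)],1); M.append(m)
    return cv2.resize((M[0]&M[1]).astype(np.float32),(120,170),interpolation=cv2.INTER_AREA)
im={}
for n in cal:
    a=g[n][140:310,370:490].max(2).astype(float); lo,hi=30,110
    im[n]=np.clip((a-lo)/(hi-lo),0,1)
def cost(v):
    e=0
    for n in cal:
        m=mask(n,v); w=cv2.dilate((mask(n,[.5018,-.3716,-.161])>0).astype(np.uint8),np.ones((5,5)))
        e+=(w*(m-im[n])**2).sum()
    return e
v0=[.502,-.372,-.161]
print(cost(v0)); 
r=minimize(cost,v0,method="Nelder-Mead",options=dict(initial_simplex=[v0,[.507,-.372,-.161],[.502,-.367,-.161],[.502,-.372,-.13]])); print(r.x.round(4),r.fun)
v=r.x
print("off",off.round(4))
Q=Rt(v[2]); print("prong dir",Q.apply(Rd(.04+np.pi/2).inv().apply(U)).round(3), "tool z",Q.apply([0,0,1]).round(3))
P=np.array([v[0],v[1],.026])-Q.apply(off); print("place tcp",P.round(4),"q",Q.as_quat().round(3))
delta(P+[0,0,.12],Q)
E
```

```text
214.74524414062498
[ 0.5006 -0.3681 -0.1543] 76.38435546875
off [0.0108 0.     0.0042]
prong dir [-0.988  0.154  0.   ] tool z [ 0.312 -0.048 -0.949]
place tcp [ 0.5095 -0.3694  0.0334] q [ 0.076  0.984 -0.012  0.159]
[1.78, -13.74, 2.8, 0.37, -3.62, 2.18]
```

Emit:
drive_tool:
  rows:
    - {"dx":0.1,"dy":-0.4,"dz":0,"wx":0,"wy":0,"wz":0,"hand":36}
    - {"dx":0.2,"dy":-1.1,"dz":0,"wx":0,"wy":0,"wz":0.1,"hand":36}
    - {"dx":0.3,"dy":-1.9,"dz":0,"wx":0,"wy":0,"wz":0.2,"hand":36}
    - {"dx":0.4,"dy":-2.8,"dz":0,"wx":0,"wy":0,"wz":0.4,"hand":36}
    - {"dx":0.5,"dy":-3.7,"dz":0,"wx":0,"wy":0,"wz":0.6,"hand":36}
    - {"dx":0.6,"dy":-4.6,"dz":0,"wx":0,"wy":-0.3,"wz":0.8,"hand":36}
    - {"dx":0.7,"dy":-5.5,"dz":0,"wx":0,"wy":-0.6,"wz":1.0,"hand":36}
    - {"dx":0.8,"dy":-6.4,"dz":0,"wx":0.1,"wy":-0.9,"wz":1.2,"hand":36}
    - {"dx":0.9,"dy":-7.3,"dz":0,"wx":0.1,"wy":-1.2,"wz":1.4,"hand":36}
    - {"dx":1.0,"dy":-8.2,"dz":0.1,"wx":0.2,"wy":-1.6,"wz":1.5,"hand":36}
    - {"dx":1.2,"dy":-9.1,"dz":0.3,"wx":0.2,"wy":-2,"wz":1.6,"hand":36}
    - {"dx":1.3,"dy":-10,"dz":0.6,"wx":0.2,"wy":-2.4,"wz":1.8,"hand":36}
    - {"dx":1.4,"dy":-10.9,"dz":1.0,"wx":0.3,"wy":-2.8,"wz":1.9,"hand":36}
    - {"dx":1.5,"dy":-11.8,"dz":1.5,"wx":0.3,"wy":-3.2,"wz":2,"hand":36}
    - {"dx":1.6,"dy":-12.6,"dz":2.0,"wx":0.37,"wy":-3.5,"wz":2.1,"hand":36}
    - {"dx":1.7,"dy":-13.2,"dz":2.4,"wx":0.37,"wy":-3.62,"wz":2.18,"hand":36}
    - {"dx":1.78,"dy":-13.6,"dz":2.7,"wx":0.37,"wy":-3.62,"wz":2.18,"hand":36}
    - {"dx":1.78,"dy":-13.74,"dz":2.8,"wx":0.37,"wy":-3.62,"wz":2.18,"hand":36}
    - {"dx":1.78,"dy":-13.74,"dz":2.8,"wx":0.37,"wy":-3.62,"wz":2.18,"hand":36}
    - {"dx":1.78,"dy":-13.74,"dz":2.8,"wx":0.37,"wy":-3.62,"wz":2.18,"hand":36}

```text
clock: 14.3
eef_pos: [0.5085, -0.3684, 0.1513]
tool_rot: [0.076, 0.985, -0.013, 0.157]
ft_force: [-0.3, -0.3, -2.6]
grip_width: 0.0428
grasp_force: 62.0
```

```bash
cat >> h.py <<'E'
rec=np.array([.5006,-.3681,.014]); yaw=-.1543
E
python3 - <<'E'
from h import *
o=bot.get_obs(); print(o["eef_pos"],o["joint_pos"].round(2))
pose=R.from_quat(o["tool_rot"]); M=o["eef_pos"]+pose.apply(off); print("mid",M.round(4))
f=pose.apply(Rd(.04+np.pi/2).inv().apply(np.c_[U,CY,N].T)); print(f.round(3))
ims=[]
for n in("scene","top"):
    im=bot.camera(n)[:,:,::-1].copy()
    # predicted fork corners drawn
    C=np.array([M+f[0]*a*.055+f[1]*b*.022+f[2]*.012 for a,b in((1,1),(1,-1),(-1,-1),(-1,1))])
    c=proj(n,M)[0].astype(int); s=im[c[1]-50:c[1]+50,c[0]-50:c[0]+50]; s=cv2.resize(s,(400,400),interpolation=cv2.INTER_CUBIC)
    for p in proj(n,C): cv2.circle(s,tuple(((p-c+50)*4+2).astype(int)),3,(0,0,255),1)
    ims.append(s)
cv2.imwrite("pics/c2.png",np.hstack(ims))
P=np.array([*rec[:2],.026])-Rt(yaw).apply(off); delta(P,Rt(yaw))
E
```

```text
[ 0.50849684 -0.36835254  0.15132008] [-0.7   0.35 -0.13  0.81  0.16 -0.53]
mid [ 0.4996 -0.367   0.144 ]
[[-0.988  0.153  0.004]
 [ 0.153  0.988 -0.001]
 [ 0.004  0.001  1.   ]]
[0.74, -0.02, 2.26, -0.02, -0.03, 0.03]
```

View pics/c2.png

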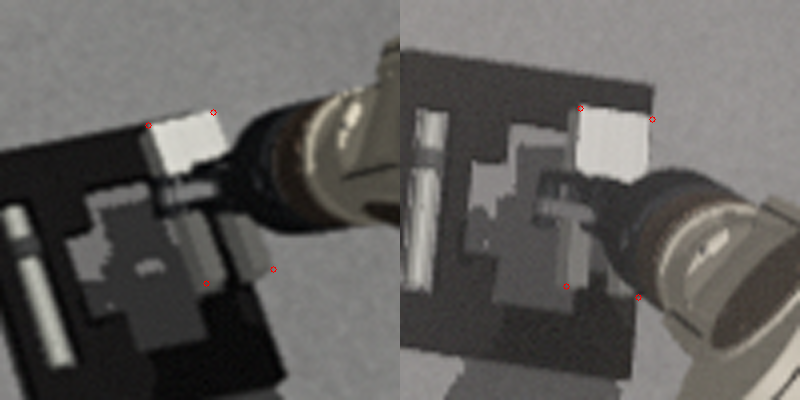

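The red predicted corners sit on the held fork's corners in both views, so the grasp estimate is good to about 1 mm. Next I lower it.

Emit:
drive_tool:
  rows:
    - {"dx":0.1,"dy":0,"dz":0.3,"wx":0,"wy":-0.03,"wz":0,"hand":36}
    - {"dx":0.23,"dy":0,"dz":0.7,"wx":0,"wy":-0.03,"wz":0,"hand":36}
    - {"dx":0.36,"dy":-0.01,"dz":1.1,"wx":0,"wy":-0.03,"wz":0,"hand":36}
    - {"dx":0.49,"dy":-0.01,"dz":1.5,"wx":0,"wy":-0.03,"wz":0,"hand":36}
    - {"dx":0.59,"dy":-0.02,"dz":1.8,"wx":0,"wy":-0.03,"wz":0,"hand":36}
    - {"dx":0.65,"dy":-0.02,"dz":2.0,"wx":0,"wy":-0.03,"wz":0,"hand":36}
    - {"dx":0.7,"dy":-0.02,"dz":2.13,"wx":0,"wy":-0.03,"wz":0,"hand":36}
    - {"dx":0.73,"dy":-0.02,"dz":2.2,"wx":0,"wy":-0.03,"wz":0,"hand":36}
    - {"dx":0.74,"dy":-0.02,"dz":2.24,"wx":0,"wy":-0.03,"wz":0,"hand":36}
    - {"dx":0.74,"dy":-0.02,"dz":2.26,"wx":0,"wy":-0.03,"wz":0,"hand":36}
    - {"dx":0.74,"dy":-0.02,"dz":2.26,"wx":0,"wy":-0.03,"wz":0,"hand":36}

```text
clock: 15.5
eef_pos: [0.5087, -0.3706, 0.033]
tool_rot: [0.076, 0.984, -0.013, 0.159]
ft_force: [-1.1, -0.3, -3.1]
grip_width: 0.0425
grasp_force: 62.0
```

Emit:
drive_tool:
  rows:
    - {"dx":0.01,"dy":0,"dz":0.03,"wx":0,"wy":0,"wz":0,"hand":36}
    - {"dx":0.02,"dy":0,"dz":0.05,"wx":0,"wy":0,"wz":0,"hand":36}
    - {"dx":0.02,"dy":0,"dz":0.05,"wx":0,"wy":0,"wz":0,"hand":36}

```text
clock: 15.8
eef_pos: [0.5088, -0.3707, 0.0314]
tool_rot: [0.076, 0.984, -0.014, 0.16]
ft_force: [-2.5, 1.6, 4.6]
grip_width: 0.0422
grasp_force: 62.8
```

Contact. Release and rise.

Emit:
drive_tool:
  rows:
    - {"dx":0,"dy":0,"dz":0,"wx":0,"wy":0,"wz":0,"hand":48}
    - {"dx":0,"dy":0,"dz":0,"wx":0,"wy":0,"wz":0,"hand":56}
    - {"dx":0,"dy":0,"dz":0,"wx":0,"wy":0,"wz":0,"hand":57}
    - {"dx":0,"dy":0,"dz":0,"wx":0,"wy":0,"wz":0,"hand":57}
    - {"dx":-0.07,"dy":0,"dz":-0.2,"wx":0,"wy":0,"wz":0,"hand":57}
    - {"dx":-0.2,"dy":0,"dz":-0.6,"wx":0,"wy":0,"wz":0,"hand":57}
    - {"dx":-0.4,"dy":0,"dz":-1.2,"wx":0,"wy":0,"wz":0,"hand":57}
    - {"dx":-0.65,"dy":0,"dz":-2,"wx":0,"wy":0,"wz":0,"hand":57}
    - {"dx":-1,"dy":0,"dz":-3,"wx":0,"wy":0,"wz":0,"hand":57}
    - {"dx":-1,"dy":0.8,"dz":-3.8,"wx":0,"wy":0,"wz":0,"hand":57}
    - {"dx":-1,"dy":1.7,"dz":-4.2,"wx":0,"wy":0,"wz":0,"hand":50}
    - {"dx":-1,"dy":2.6,"dz":-4.2,"wx":0,"wy":0,"wz":0,"hand":40}
    - {"dx":-1,"dy":3.5,"dz":-4.2,"wx":0,"wy":0,"wz":0,"hand":30}
    - {"dx":-1,"dy":4.4,"dz":-4.2,"wx":0,"wy":0,"wz":0,"hand":20}
    - {"dx":-1,"dy":5,"dz":-4.2,"wx":0,"wy":0,"wz":0,"hand":20}
    - {"dx":-1,"dy":5,"dz":-4.2,"wx":0,"wy":0,"wz":0,"hand":20}

```text
clock: 17.4
eef_pos: [0.5286, -0.1163, 0.2454]
tool_rot: [0.073, 0.984, -0.012, 0.159]
ft_force: [-0.5, -0.3, 0.9]
grip_width: 0.0201
grasp_force: 0.0
```

```bash
python3 - <<'E'
from h import *
o=bot.get_obs(); print(o["eef_pos"],o["joint_pos"].round(2))
f=lambda x:cv2.resize(x,(400,400),interpolation=cv2.INTER_CUBIC)
im={n:bot.camera(n)[:,:,::-1].copy() for n in("scene","top")}
cv2.imwrite("pics/c3.png",np.hstack([f(im["scene"][170:270,380:480]),f(im["top"][130:330,150:350])]))
P=onpanel
X=H+.215*U; print("bar",X)
delta([X[0],X[1],.24],Rd(.04))
E
```

```text
[ 0.52855972 -0.11629311  0.24542447] [-0.23  0.09 -0.23  0.94  0.02 -0.08]
bar [0.43813151 0.18484091 0.10279431]
[2.6, 5.74, -0.77, 2.51, 3.09, 15.66]
```

View pics/c3.png

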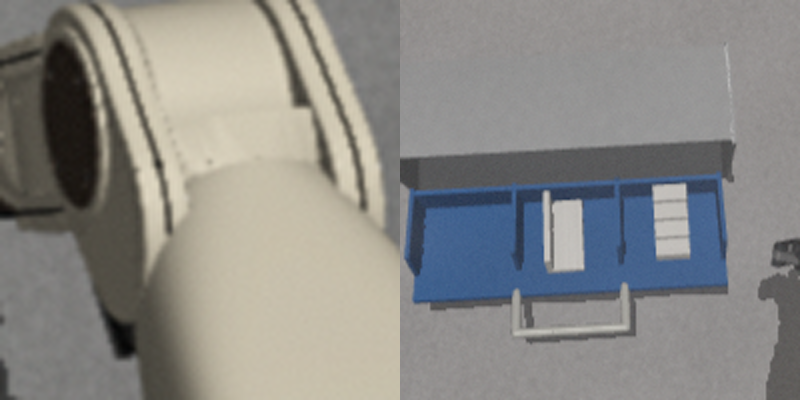

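The bin holds the angle and step block properly. In the scene crop the arm hides the tray, so I'll check the fork after moving to the bar.

Emit:
drive_tool:
  rows:
    - {"dx":0.2,"dy":0.4,"dz":-0.1,"wx":0.15,"wy":0.2,"wz":1,"hand":36}
    - {"dx":0.4,"dy":0.9,"dz":-0.2,"wx":0.35,"wy":0.45,"wz":2.3,"hand":36}
    - {"dx":0.7,"dy":1.5,"dz":-0.2,"wx":0.58,"wy":0.7,"wz":3.6,"hand":36}
    - {"dx":1,"dy":2.1,"dz":-0.3,"wx":0.8,"wy":1,"wz":5,"hand":36}
    - {"dx":1.25,"dy":2.7,"dz":-0.4,"wx":1.02,"wy":1.25,"wz":6.4,"hand":36}
    - {"dx":1.5,"dy":3.3,"dz":-0.5,"wx":1.25,"wy":1.55,"wz":7.8,"hand":36}
    - {"dx":1.8,"dy":3.9,"dz":-0.5,"wx":1.47,"wy":1.8,"wz":9.2,"hand":36}
    - {"dx":2.05,"dy":4.5,"dz":-0.6,"wx":1.7,"wy":2.1,"wz":10.6,"hand":36}
    - {"dx":2.3,"dy":5,"dz":-0.7,"wx":1.92,"wy":2.35,"wz":12,"hand":36}
    - {"dx":2.5,"dy":5.4,"dz":-0.77,"wx":2.15,"wy":2.65,"wz":13.4,"hand":36}
    - {"dx":2.6,"dy":5.7,"dz":-0.77,"wx":2.38,"wy":2.93,"wz":14.8,"hand":36}
    - {"dx":2.6,"dy":5.74,"dz":-0.77,"wx":2.51,"wy":3.09,"wz":15.66,"hand":36}
    - {"dx":2.6,"dy":5.74,"dz":-0.77,"wx":2.51,"wy":3.09,"wz":15.66,"hand":36}
    - {"dx":2.6,"dy":5.74,"dz":-0.77,"wx":2.51,"wy":3.09,"wz":15.66,"hand":36}

```text
clock: 18.9
eef_pos: [0.4389, 0.1834, 0.2395]
tool_rot: [0.694, 0.72, -0.0, -0.0]
ft_force: [-0.7, 0.3, -0.4]
grip_width: 0.036
grasp_force: 0.0
```

```bash
python3 - <<'E'
from h import *
o=bot.get_obs(); print(o["eef_pos"],o["joint_pos"].round(2))
f=lambda x:cv2.resize(x,(400,400),interpolation=cv2.INTER_CUBIC)
im={n:bot.camera(n)[:,:,::-1].copy() for n in("scene","top")}
cv2.imwrite("pics/c4.png",np.hstack([f(im["scene"][170:270,380:480]),f(im["top"][220:320,390:490])]))
delta([.444,.184,.097],Rd(.04))
E
```

```text
[0.43891213 0.18337772 0.23951359] [ 0.4   0.19 -0.06  1.32  0.    1.93]
[0.0, 0.11, 2.85, -0.01, -0.01, -0.03]
```

View pics/c4.png

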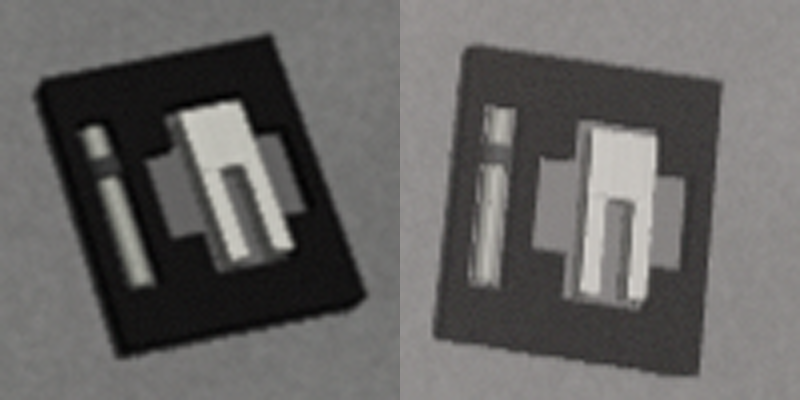

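The fork lies flat in the recess in both views (about (230,185) and (615,215)). Next I grip the bar and shut the bin.

Emit:
drive_tool:
  rows:
    - {"dx":0,"dy":0.05,"dz":0.5,"wx":0,"wy":0,"wz":0,"hand":40}
    - {"dx":0,"dy":0.1,"dz":1.0,"wx":0,"wy":0,"wz":0,"hand":40}
    - {"dx":0,"dy":0.1,"dz":1.5,"wx":0,"wy":0,"wz":0,"hand":40}
    - {"dx":0,"dy":0.1,"dz":2.0,"wx":0,"wy":0,"wz":0,"hand":40}
    - {"dx":0,"dy":0.1,"dz":2.4,"wx":0,"wy":0,"wz":0,"hand":40}
    - {"dx":0,"dy":0.1,"dz":2.65,"wx":0,"wy":0,"wz":0,"hand":40}
    - {"dx":0,"dy":0.1,"dz":2.78,"wx":0,"wy":0,"wz":0,"hand":40}
    - {"dx":0,"dy":0.1,"dz":2.82,"wx":0,"wy":0,"wz":0,"hand":30}
    - {"dx":0,"dy":0.1,"dz":2.82,"wx":0,"wy":0,"wz":0,"hand":20}
    - {"dx":0,"dy":0.1,"dz":2.82,"wx":0,"wy":0,"wz":0,"hand":12}
    - {"dx":0,"dy":0.1,"dz":2.82,"wx":0,"wy":0,"wz":0,"hand":5}
    - {"dx":0,"dy":0.1,"dz":2.82,"wx":0,"wy":0,"wz":0,"hand":5}
    - {"dx":0,"dy":0.1,"dz":2.82,"wx":0,"wy":0,"wz":0,"hand":5}

```text
clock: 20.3
eef_pos: [0.4449, 0.185, 0.0997]
tool_rot: [0.694, 0.72, 0.001, 0.001]
ft_force: [4.4, -1.2, 4.4]
grip_width: 0.0094
grasp_force: 58.9
```

Emit:
drive_tool:
  rows:
    - {"dx":0,"dy":0.06,"dz":-0.16,"wx":0,"wy":0,"wz":0,"hand":5}
    - {"dx":0,"dy":0.16,"dz":-0.4,"wx":0,"wy":0,"wz":0,"hand":5}
    - {"dx":0,"dy":0.27,"dz":-0.63,"wx":0,"wy":0,"wz":0,"hand":5}
    - {"dx":0,"dy":0.45,"dz":-0.93,"wx":0,"wy":0,"wz":0,"hand":5}
    - {"dx":0,"dy":0.65,"dz":-1.21,"wx":0,"wy":0,"wz":0,"hand":5}
    - {"dx":0,"dy":0.87,"dz":-1.47,"wx":0,"wy":0,"wz":0,"hand":5}
    - {"dx":0,"dy":1.1,"dz":-1.72,"wx":0,"wy":0,"wz":0,"hand":5}
    - {"dx":0,"dy":1.36,"dz":-1.95,"wx":0,"wy":0,"wz":0,"hand":5}
    - {"dx":0,"dy":1.64,"dz":-2.15,"wx":0,"wy":0,"wz":0,"hand":5}
    - {"dx":0,"dy":1.93,"dz":-2.33,"wx":0,"wy":0,"wz":0,"hand":5}
    - {"dx":0,"dy":2.24,"dz":-2.49,"wx":0,"wy":0,"wz":0,"hand":5}
    - {"dx":0,"dy":2.55,"dz":-2.63,"wx":0,"wy":0,"wz":0,"hand":5}
    - {"dx":0,"dy":2.8,"dz":-2.71,"wx":0,"wy":0,"wz":0,"hand":5}
    - {"dx":0,"dy":3.05,"dz":-2.78,"wx":0,"wy":0,"wz":0,"hand":5}
    - {"dx":0,"dy":3.25,"dz":-2.83,"wx":0,"wy":0,"wz":0,"hand":5}
    - {"dx":0,"dy":3.42,"dz":-2.86,"wx":0,"wy":0,"wz":0,"hand":5}
    - {"dx":0,"dy":3.42,"dz":-2.86,"wx":0,"wy":0,"wz":0,"hand":5}

```text
clock: 22.0
eef_pos: [0.6145, 0.1932, 0.2488]
tool_rot: [0.693, 0.721, 0.005, -0.0]
ft_force: [-5.3, 0.8, 26.2]
grip_width: 0.0094
grasp_force: 65.5
```

Emit:
drive_tool:
  rows:
    - {"dx":0,"dy":0.1,"dz":-0.1,"wx":0,"wy":0,"wz":0,"hand":5}
    - {"dx":0,"dy":0.22,"dz":-0.15,"wx":0,"wy":0,"wz":0,"hand":5}
    - {"dx":0,"dy":0.34,"dz":-0.17,"wx":0,"wy":0,"wz":0,"hand":5}
    - {"dx":0,"dy":0.45,"dz":-0.18,"wx":0,"wy":0,"wz":0,"hand":5}
    - {"dx":0,"dy":0.52,"dz":-0.18,"wx":0,"wy":0,"wz":0,"hand":5}
    - {"dx":0,"dy":0.56,"dz":-0.18,"wx":0,"wy":0,"wz":0,"hand":5}
    - {"dx":0,"dy":0.56,"dz":-0.18,"wx":0,"wy":0,"wz":0,"hand":5}

```text
clock: 22.7
eef_pos: [0.6405, 0.1943, 0.2522]
tool_rot: [0.693, 0.721, 0.001, -0.003]
ft_force: [-3.2, 2.4, 9.8]
grip_width: 0.0092
grasp_force: 62.8
```

Emit:
drive_tool:
  rows:
    - {"dx":0,"dy":0.04,"dz":-0.02,"wx":0,"wy":0,"wz":0,"hand":5}
    - {"dx":0,"dy":0.08,"dz":-0.02,"wx":0,"wy":0,"wz":0,"hand":5}
    - {"dx":0,"dy":0.12,"dz":-0.02,"wx":0,"wy":0,"wz":0,"hand":5}
    - {"dx":0,"dy":0.12,"dz":-0.02,"wx":0,"wy":0,"wz":0,"hand":5}

```text
clock: 23.1
eef_pos: [0.6461, 0.1944, 0.2518]
tool_rot: [0.693, 0.721, -0.0, -0.003]
ft_force: [-3.6, 3.6, 5.8]
grip_width: 0.0095
grasp_force: 64.1
```

Emit:
drive_tool:
  rows:
    - {"dx":0,"dy":0.04,"dz":0,"wx":0,"wy":0,"wz":0,"hand":5}
    - {"dx":0,"dy":0.08,"dz":0,"wx":0,"wy":0,"wz":0,"hand":5}
    - {"dx":0,"dy":0.12,"dz":0,"wx":0,"wy":0,"wz":0,"hand":5}
    - {"dx":0,"dy":0.12,"dz":0,"wx":0,"wy":0,"wz":0,"hand":5}

```text
clock: 23.5
eef_pos: [0.6463, 0.1944, 0.2517]
tool_rot: [0.692, 0.721, -0.005, -0.007]
ft_force: [-20.1, 1.8, 11.7]
grip_width: 0.0095
grasp_force: 64.7
```

Emit:
drive_tool:
  rows:
    - {"dx":0,"dy":-0.08,"dz":0,"wx":0,"wy":0,"wz":0,"hand":5}
    - {"dx":0,"dy":-0.08,"dz":0,"wx":0,"wy":0,"wz":0,"hand":20}
    - {"dx":0,"dy":-0.08,"dz":0,"wx":0,"wy":0,"wz":0,"hand":40}
    - {"dx":0,"dy":-0.08,"dz":0,"wx":0,"wy":0,"wz":0,"hand":50}
    - {"dx":0,"dy":-0.08,"dz":0,"wx":0,"wy":0,"wz":0,"hand":50}
    - {"dx":0,"dy":-0.08,"dz":-0.3,"wx":0,"wy":0,"wz":0,"hand":50}
    - {"dx":0,"dy":-0.08,"dz":-0.8,"wx":0,"wy":0,"wz":0,"hand":50}
    - {"dx":0,"dy":-0.3,"dz":-1.4,"wx":0,"wy":0,"wz":0,"hand":50}
    - {"dx":0,"dy":-0.9,"dz":-1.7,"wx":0,"wy":0,"wz":0,"hand":50}
    - {"dx":0,"dy":-1.7,"dz":-1.7,"wx":0,"wy":0,"wz":0,"hand":50}
    - {"dx":0,"dy":-2.5,"dz":-1.7,"wx":0,"wy":0,"wz":0,"hand":50}
    - {"dx":0,"dy":-3.3,"dz":-1.7,"wx":0,"wy":0,"wz":0,"hand":50}
    - {"dx":0,"dy":-4.1,"dz":-1.7,"wx":0,"wy":0,"wz":0,"hand":50}
    - {"dx":0,"dy":-4.8,"dz":-1.7,"wx":0,"wy":0,"wz":0,"hand":50}
    - {"dx":0,"dy":-5,"dz":-1.7,"wx":0,"wy":0,"wz":0,"hand":50}
    - {"dx":0,"dy":-5,"dz":-1.7,"wx":0,"wy":0,"wz":0,"hand":50}

```text
clock: 25.1
eef_pos: [0.4038, 0.183, 0.3374]
tool_rot: [0.693, 0.721, 0.001, -0.0]
ft_force: [0.6, 0.1, 0.6]
grip_width: 0.0498
grasp_force: 0.0
```

```bash
python3 - <<'E'
from h import *
f=lambda x,y:cv2.resize(x,(400,400),interpolation=cv2.INTER_CUBIC)
im={n:bot.camera(n)[:,:,::-1].copy() for n in("scene","top")}
for n in im: cv2.imwrite(f"pics/{n}5.png",im[n])
t,s=im["top"][120:330,120:490],im["scene"][120:330,120:490]
k=lambda x:cv2.resize(x,(528,300),interpolation=cv2.INTER_CUBIC)
cv2.imwrite("pics/c5.png",np.vstack([k(t),k(s)]))
for n,sl in(("top",(slice(195,215),slice(150,320))),):
    a=cv2.imread("pics/top0.png")[sl].astype(int); b=im[n][sl].astype(int); print(np.abs(a-b).mean())
E
```

```text
2.562450980392157
```

View pics/c5.png

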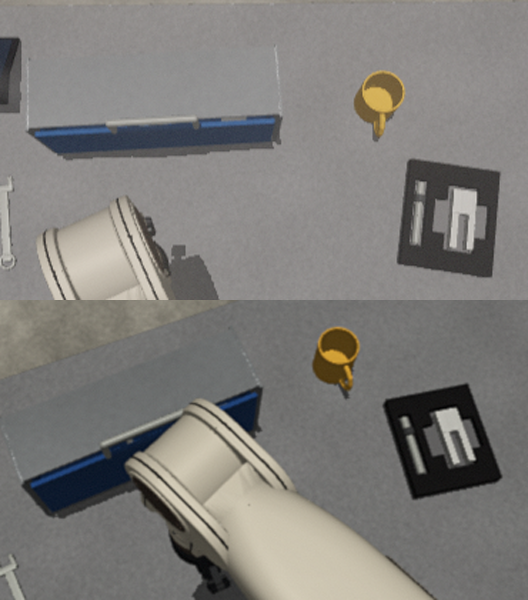

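The bin looks shut, with the bar at top view ~(153,122). I'll compare its position with the first picture at sub-pixel level.

```bash
python3 - <<'E'
from h import *
a,b=[cv2.cvtColor(cv2.imread(f"pics/top{i}.png"),6).astype(np.float32) for i in(0,5)]
for nm,(r,c) in dict(bar=((198,212),(205,250)),edgeR=((198,212),(266,310)),tray=((230,315),(395,475))).items():
    pa,pb=a[r[0]:r[1],c[0]:c[1]].copy(),b[r[0]:r[1],c[0]:c[1]].copy()
    best=min(((np.abs(cv2.warpAffine(pa,np.float32([[1,0,0],[0,1,s]]),pa.shape[::-1],borderMode=1)-pb)[2:-2].mean(),s) for s in np.arange(-4,4.1,.25)))
    print(nm,best)
E
```

```text
bar (np.float32(2.2533333), np.float64(0.0))
edgeR (np.float32(2.0272727), np.float64(0.0))
tray (np.float32(7.779321), np.float64(0.0))
```

The bar is back at its starting position with no pixel shift. I'm handing the job in.

```bash
python3 -c "
from workcell import bot
print(bot.job_done())"
```

```text
the job is handed in; nothing more can be done
None
```

The forked clamp lies flat in the tray's empty recess and the bin is fully shut again. I last saw the other two parts in their own compartments just before closing; the mug and wrench were left alone. I handed the job in at about 25 s.

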